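# Centre the clutch disc on the flywheel and fit the alignment mandrel

### The arm

A 7-joint arm with a two-finger parallel gripper is mounted at the origin on the work surface. World frame = base frame: x ahead of the robot, y to its left, z up, the work surface at z = 0. Lengths are in m, angles in degrees, forces in N, time in s.
With the tool pointing down it reaches from about 0.4 to 0.875 m from the base axis. Payload 6.5 kg.
Tool frame: the origin (TCP) lies midway between the tips of the shut fingers; the grasp point (between the pads) lies 19 mm behind it; z points along the fingers, y is the line along which they close (so a half turn about z gives the same grasp; the last joint's range is limited). The gripper opens to 85 mm and grips with 20 to 120 N. Pads are 22 mm wide; open, the fingers measure 114 mm over their backs; the gripper's body (76 mm by 85 mm) begins 54 mm behind the grasp point. The pads swing forward as they close: fully open they stand 13 mm farther back than shut.
Start: joints at [-80.397, 30.733, -0.252, 88.115, 0.149, 61.152, -4.079], TCP at [0.151, 0.632, 0.201] pointing down, gripper open.
Joint ranges: [-154.64, 154.64], [-21.42, 123.67], [-72.66, 72.17], [13.99, 137.28], [-74.86, 254.86], [10.95, 109.41], [-158.01, 158.01]. Speed limits (degrees/s): [136.94, 136.94, 180, 180, 180, 180, 180].

### API

Orientations are given as a 3x3 rotation matrix whose columns are the frame's x, y, z axes.
In Python, from plant import telemetry, capture, ticket gives the robot as it stands.
- The arm moves only by the tool apply_moves, never from a script. Its argument "steps" is a list that holds one entry, the list of rows, each a list of 7 numbers: the shift along the tool's x, y, z normalised to -1 to 1, where 1 is 0.05 m, then the turn, a rotation vector about the tool's x, y, z normalised to -1 to 1, where 1 is 0.15 rad, then the opening, from 0 (shut) to 1 (fully open). A call has 1 to 5 rows; each row shifts and turns the commanded pose from where the row before left it, along the tool's axes as they then stand; what a row does not reach is not made up. A row lasts 1/8 s, in which the tool goes at most 62.5 mm and 10.7 degrees, less where a joint would pass 70% of its speed; a pose out of reach is approached as far as the arm can. A call with a number of a shift or a turn outside -1 to 1 is refused whole. A call with a gripper value outside its range is refused whole. The fingers move at their own pace and stop on an object; "newtons" is the grip in N (left out, the last holds). Time passes only in rows, so rows that do not move let the fingers close. It gives the time, the measured TCP pose, the force, the opening and the grip force at its end, in the units of the state.
- telemetry.observe(): the state, without advancing time (a new reading comes with each control period).
- capture(name): name is "side" or "top" or "wrist"; returns a dict with "color" (480x640x3 uint8, red, green, blue), "camera_matrix" (3x3 intrinsics, pixels), "xyz" and "attitude" of the camera in the world; the wrist camera has in their place "mount" (4x4, takes a point from camera to tool coordinates, whose origin is the TCP and whose axes are the flange's). Camera axes: x right, y up, looking along -z (the intrinsics and any distortion apply to the point x, -y, -z); pixel columns grow to the right and rows downward; lengths in m; the calibration is good to about 2 mm. The wrist camera is an equidistant fisheye: a pixel r from the principal point sees the ray r / f radians off the axis. A picture is of the moment at which its call begins: read the wrist's pose just before it. There is no depth.
- ticket.finish_job(): hands the job in; it is judged then, once.
The state is a dict: "time_s": time; "joint_positions": joint angles; "qvel": joint speeds; "effort": joint torques, N m; "position": TCP position; "ee_rot": TCP orientation; "force": force on the tool from outside, world axes, zero at the start; "ft_torque": the same for the moment, N m; "grip_width": finger opening in m; "grasp_force": force on a finger pad.
Only numpy, scipy, OpenCV 4.12 (cv2) and the standard library are available. Lean on these libraries where they do the work, as an engineer would, in place of code of your own. Each camera call takes 0.05 s, during which the arm holds its last target. There are 200 camera calls.

### The job

Tap the loose clutch disc at its rim, gently and now from one side, now from another as needed, until its hub is centred over the flywheel's pilot bush; leave the mandrels in their block till then. Then take the middle-sized alignment mandrel, push it through the hub into the bush and press its collar firmly home on the hub without forcing it, and let go. Keep the disc flat on the flywheel and leave everything else where it is.

Things in the scene. Friction and masses are not known exactly. Their poses are not given: they have to be found in the camera images.
- flywheel: Car-engine flywheel lying flat on the bench, fixed by its weight; grey iron and bright steel, 261 mm over the toothed ring at its edge. Origin at the centre of its underside (bench level), z up along its axis. Its bright ground face is a raised round land 196 mm in diameter, 28 mm above the bench; the rim around the land is 24 mm above the bench and carries three groups of a dowel pin between two studs.
- dowel0 (a point): Top of a dowel pin of the flywheel: three fixed steel pins, 8 mm in diameter, stand on its rim 120 degrees apart, 111 mm from the axis, tops 38 mm above the bench. On each side of each pin, 42 mm from it on the same circle, stands an 8 mm cover stud, top 46 mm above the bench. The disc can be tapped only in the three wide gaps between these groups.
- dowel1 (a point): Top of the second dowel pin, with its two studs.
- dowel2 (a point): Top of the third dowel pin, with its two studs.
- pilot (a point): Centre of the mouth of the bronze pilot bush in the middle of the flywheel, level with the ground face, 28 mm above the bench: the mark to centre on. Bore 16 mm, 26 mm deep. It lies under the hub, seen only through the hub's bore, but is concentric with the 196 mm land, of which an even 8 mm shows all round a centred disc.
- disc: Loose clutch disc, 180 mm in diameter, flat on the ground face, 8 to 14 mm off centre towards one of the pins at the start. Origin: centre of its underside. Brown friction ring 8 mm thick (28 to 36 mm above the bench), upright round edge to tap on; steel plate in the middle, 96 mm across, 13 mm high. 0.7 to 1.1 kg: slides under a level push of 4 to 8 N, stops when the push stops. Brittle: over 20 N from the robot spoils it. Nothing to grasp.
- hub (a point): Centre of the top of the disc's steel hub, 14 mm above the disc's underside (42 mm above the bench), z up. The hub's bore is 21 mm in diameter and goes right through the disc.
- grip (a point): Middle of the knurled handle of the middle-sized of three upright steel alignment mandrels in a wooden block; z up its axis. Handle 26 mm in diameter, from 30 mm below to 30 mm above this point; then a collar 34 mm in diameter, its underside 36 mm below this point. 0.3 kg, loose in its hole, lifts straight out (34 mm). Home on the hub, this point is 78 mm above the bench.
- nose (a point): Lower tip of the middle-sized mandrel, on its axis, 70 mm below the handle's middle. Upward: 6 mm taper from 7 to 14.6 mm in diameter, 14 mm straight nose, 10 mm cone to 20 mm, 4 mm of 20 mm body, collar. If the disc is 1 or 2 mm off, the cone shifts it sideways as the mandrel is pushed. Seat the collar with a firm press of 12 to 20 N on top of its 3 N weight; over 30 N on disc or flywheel is forcing it.
- rack: Wooden block, 250 x 72 mm and 44 mm high, fixed; origin at the centre of its underside, x along its length. Three holes 26 mm in diameter, 40 mm deep, in a row at x = -78, 0 and 78 mm hold the three mandrels, in any order, each standing upright with its collar on the block's top.
- spare_big: Largest mandrel in the block, handle 34 mm in diameter and 76 mm long; not needed. Origin at its lower tip, 10 mm above the bench; its top is 126 mm above the bench.
- spare_small: Smallest mandrel in the block, handle 17 mm in diameter and 44 mm long; not needed. Origin at its lower tip, 10 mm above the bench.
- bearing: Clutch release bearing, a steel ring 72 mm across and 26 mm high; bystander. Origin at the centre of its underside.
- wrench: Spanner, 200 mm long, lying flat along its x axis; bystander. Origin at the middle of its underside.
- piston: Aluminium piston, 82 mm in diameter, 52 mm high; bystander. Origin at the centre of its underside.
- mallet: Soft-faced mallet, 260 mm long, 36 mm high, lying along its x axis; bystander. Origin near the middle of its underside.
Mind the look-alikes: they are no part of the job. What is shaped like the disc but blue or pink is not meant.

How it is judged (in metres and radians):
On the way, in this order (a step that is already met when the one before it is completed fails the run):
1. the disc is tapped to centre (hub within 2 mm of the bush axis), flat, at rest and let go, with the mandrel still in its block (horizontal distance between hub and pilot below 0.002 m and distance of grip from where it was at the start of the episode below 0.008 m and contact force between the arm and disc below 0.3 N and linear speed of disc below 0.01 m/s and angle between hub's own z axis and vertical below 0.03 rad), for 0.3 s.
2. the mandrel is pressed home: collar down on the hub to 1.5 mm, pressed with more than 9 N (z of grip in the frame of hub below 0.0375 m and horizontal distance between grip and pilot below 0.004 m and contact force between mandrel and disc above 9 N), for 0.1 s.
At the end, for the whole second after the job is handed in: The middle mandrel stands upright through hub and pilot bush, its collar home on the hub to within 1.5 mm, the disc flat on the flywheel its hub within 2 mm and the handle within 4 mm of the bush axis, tilted under 3 degrees, all at rest and let go (horizontal distance between hub and pilot below 0.002 m and horizontal distance between grip and pilot below 0.004 m and z of grip in the frame of hub below 0.0375 m and angle between grip's own z axis and vertical below 0.06 rad and height (world z) of hub below 0.0435 m and angle between hub's own z axis and vertical below 0.03 rad and contact force between the arm and disc below 0.3 N and linear speed of disc below 0.01 m/s); the robot touches nothing.
It fails at once if the robot touches the clutch disc with more than 20 N (contact force between the arm and disc above 20 N).
It fails at once if the mandrel is forced: pressed on the disc or the flywheel with more than 30 N (contact force between mandrel and disc above 30 N or contact force between mandrel and flywheel above 30 N).
It fails at once if the disc is lifted or tipped off the flywheel (height (world z) of hub above 0.048 m or angle between hub's own z axis and vertical above 0.06 rad).
It fails at once if a bystander or a spare mandrel is moved more than 20 mm (distance of any of spare_big, spare_small, bearing, wrench, piston, mallet from where it was at the start of the episode above 0.02 m).
It also fails if it takes over 72 s, if anything falls off the work surface, if the arm or the gripper's body presses on something with over 40 N, if the wrist force passes 120 N, or if a joint passes its speed limit or range.

## Working session

There is one attempt and no reset: what is moved stays moved. The work goes in short steps, Python scripts to look and compute and a tool call to move; the robot and the scene stay as the last step left them, time stands still between calls to the robot, and variables do not carry over. Pictures are saved under pics/ and viewed, at most 10 in all, crops included, and the job is handed in when it is done.

Besides the shell and the picture viewer there is one more tool, called after ">>>" in YAML: its name, and indented under it one key for each argument. apply_moves: Moves the arm, as the interface text tells. Its arguments: {"type":"object","properties":{"steps":{"type":"array","items":{"type":"array","items":{"type":"array","items":{"type":"number"}}}},"newtons":{"type":"number"}},"required":["steps"]}

```bash
mkdir -p pics; ls
cat > h.py <<'E'
import numpy as np, cv2
from plant import telemetry, capture, ticket
def rays(c,uv):
    K=np.array(c["camera_matrix"]);uv=np.atleast_2d(np.array(uv,float))
    d=np.c_[(uv[:,0]-K[0,2])/K[0,0],-(uv[:,1]-K[1,2])/K[1,1],-np.ones(len(uv))]
    return d@np.array(c["attitude"]).T
def onplane(c,uv,z):
    d=rays(c,uv);o=np.array(c["xyz"]);return o+d*((z-o[2])/d[:,2])[:,None]
def proj(c,P):
    K=np.array(c["camera_matrix"]);q=(np.atleast_2d(P)-np.array(c["xyz"]))@np.array(c["attitude"])
    return np.c_[K[0,2]-K[0,0]*q[:,0]/q[:,2],K[1,2]+K[1,1]*q[:,1]/q[:,2]]
def save(n,im): cv2.imwrite(f"pics/{n}.png",im[:,:,::-1])
E
python3 - <<'E'
from h import *
for n in("top","side"):
    c=capture(n);save(n+"0",c["color"]);print(n,{k:np.round(v,3).tolist() for k,v in c.items() if k!="color"})
s=telemetry.observe();print(s)
E
```

```text
pics
top {'camera_matrix': [[490.77, 0.0, 320.894], [0.0, 490.77, 236.486], [0.0, 0.0, 1.0]], 'xyz': [0.326, -0.032, 1.44], 'attitude': [[-0.02, 0.989, -0.144], [-1.0, -0.018, 0.013], [0.011, 0.144, 0.99]]}
side {'camera_matrix': [[445.592, 0.0, 317.614], [0.0, 445.592, 236.71], [0.0, 0.0, 1.0]], 'xyz': [0.208, 0.637, 0.685], 'attitude': [[-0.918, 0.23, -0.324], [-0.396, -0.575, 0.715], [-0.022, 0.785, 0.619]]}
{'time_s': 0.1, 'joint_positions': array([-80.39666309,  30.77282653,  -0.25407464,  88.16350801,
         0.14875126,  61.15210498,  -4.07968804]), 'qvel': array([ 0.06390582, -0.20366702,  0.05583416, -0.04610711,  0.0507901 ,
        0.00218152,  0.02479558]), 'effort': array([ 2.47943441e-03, -5.84569931e+01,  1.05186079e+00, -2.59772962e+01,
        1.26485853e-02,  4.56774476e-03, -2.79854497e-06]), 'position': array([0.15047381, 0.63172515, 0.20031491]), 'ee_rot': array([[-9.72805199e-01,  2.31624661e-01, -2.45625808e-04],
       [ 2.31624764e-01,  9.72804021e-01, -1.51807565e-03],
       [-1.12677983e-04, -1.53368490e-03, -9.99998818e-01]]), 'force': array([ 0.2831307 ,  0.48304299, -0.46410505]), 'ft_torque': array([-0.00071945, -0.02945728, -0.03063223]), 'grasp_force': 0.0, 'grip_width': 0.08518740071818098}
```

View pics/top0.png

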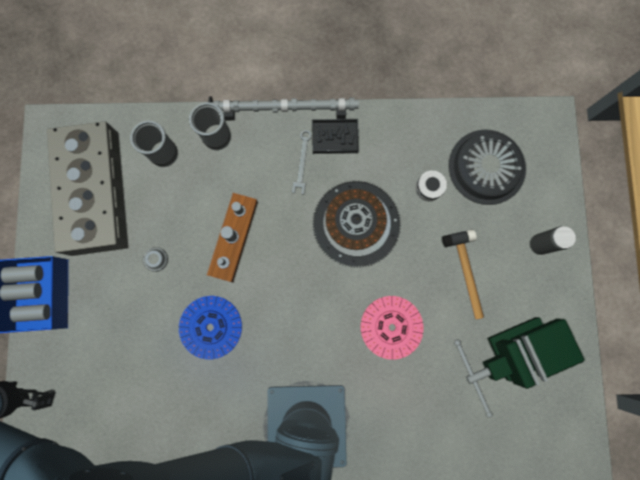

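View pics/side0.png

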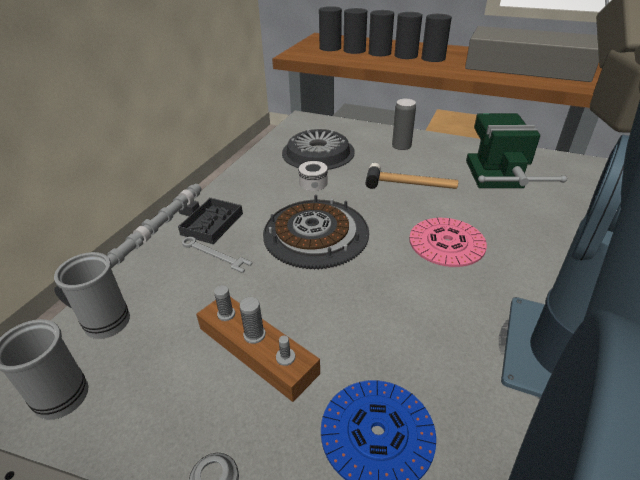

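The top view shows the brown disc and flywheel at about (357,223), the rack at (233,237), and blue and pink look-alikes at (211,327) and (392,328). Mandrel candidates in the top view are (237,209), (228,233) and (223,262). In the side view they are (222,302), (252,320) and (285,350). The tall thick one in the middle is the biggest and the short one at (285,350) is the smallest. That leaves the far-end one, side (222,302) and top (237,209), as the middle-sized mandrel.

Run:
```python
from h import *
c=capture("top");im=c["color"];hsv=cv2.cvtColor(im,cv2.COLOR_RGB2HSV)
g=cv2.cvtColor(im,cv2.COLOR_RGB2GRAY)
def big(m,box):
    M=np.zeros_like(m);x0,y0,x1,y1=box;M[y0:y1,x0:x1]=m[y0:y1,x0:x1]
    cs=cv2.findContours(M,cv2.RETR_EXTERNAL,cv2.CHAIN_APPROX_NONE)[0];return max(cs,key=cv2.contourArea)
br=cv2.inRange(hsv,(3,70,30),(22,255,200))
d=big(br,(300,170,415,280)); 
def circ(P):
    A=np.c_[2*P[:,:2],np.ones(len(P))];s=np.linalg.lstsq(A,(P[:,:2]**2).sum(1),rcond=None)[0];return s[:2],np.sqrt(s[2]+s[:2]@s[:2])
hull=cv2.convexHull(d)[:,0]
print("disc",circ(onplane(c,hull,.036)))
dk=((g<75)*255).astype(np.uint8)
f=big(dk,(300,170,415,280));hf=cv2.convexHull(f)[:,0];print("fly",circ(onplane(c,hf,.02)),cv2.fitEllipse(hf))
r=big(br,(190,180,270,295));rr=cv2.minAreaRect(r);print("rack",rr,onplane(c,cv2.boxPoints(rr),.044).round(3).tolist())
for n,uv in (("mid",(237,209)),("big",(228,233)),("small",(223,262))):print(n,onplane(c,uv,.11).round(3))
a=cv2.resize(im[175:275,307:407],(600,600),interpolation=cv2.INTER_CUBIC)
s=capture("side")["color"];b=cv2.resize(s[270:400,180:330],(200*1,173),interpolation=cv2.INTER_CUBIC)
b=cv2.resize(s[260:410,190:240+50],(200,300))
o=np.zeros((600,800,3),np.uint8);o[:,:600]=a;o[:300,600:]=b;save("crop0",o)
```

```text
disc (array([ 0.5812004 , -0.15289932]), np.float64(0.08770659524466412))
fly (array([ 0.57105838, -0.15642431]), np.float64(0.1251789769856036)) ((356.4087219238281, 223.2783203125), (83.70309448242188, 85.41300964355469), 117.64076232910156)
rack ((231.90391540527344, 236.907470703125), (26.725440979003906, 87.57353973388672), 17.354022979736328) [[0.425, 0.277, 0.044], [0.667, 0.204, 0.044], [0.642, 0.13, 0.044], [0.401, 0.205, 0.044]]
mid [[0.6  0.18 0.11]]
big [[0.534 0.204 0.11 ]]
small [[0.454 0.217 0.11 ]]
```

View pics/crop0.png

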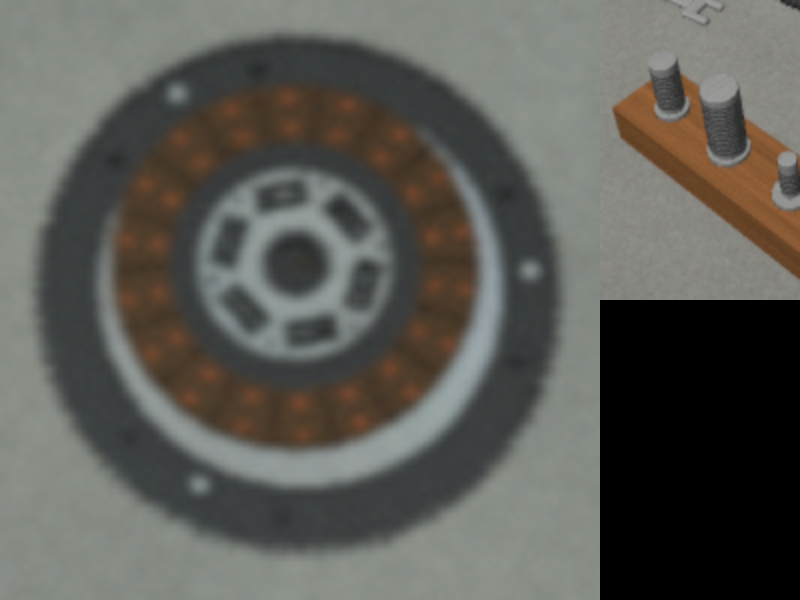

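The enlarged crop confirms it: the left mandrel is the middle-sized one, thicker than the small one and shorter than the big one. The disc is shifted up-left towards the dowel at crop (178,93). The other dowels are at (531,270) and (200,485).

```bash
cat >> h.py <<'E'
def plan(waypts,yaw=None,per=0.05):
    """rows to pass through world waypoints; yaw = world angle (deg) turned at start, spread over first rows"""
    s=telemetry.observe();R=np.array(s["ee_rot"]);p=np.array(s["position"]);rows=[]
    for w in waypts:
        d=np.array(w)-p;n=max(1,int(np.ceil(np.abs(R.T@d).max()/per-1e-6)));
        rows+=[(R.T@d/n/0.05).round(3).tolist()]*n;p=np.array(w)
        print(n,"x",rows[-1])
    return rows
E
python3 - <<'E'
from h import *
w=capture("wrist");print(np.round(w["mount"],4),np.round(w["camera_matrix"],2))
plan([(.42,.36,.22),(.571,-.15,.24)])
E
```

```text
[[ 1.500e-03  9.556e-01  2.948e-01  7.620e-02]
 [ 1.000e+00 -1.300e-03 -6.000e-04 -6.000e-04]
 [-2.000e-04  2.948e-01 -9.556e-01 -1.725e-01]
 [ 0.000e+00  0.000e+00  0.000e+00  1.000e+00]] [[371.65   0.   320.06]
 [  0.   371.65 246.73]
 [  0.     0.     1.  ]]
7 x [-0.929, -0.578, -0.055]
10 x [-0.53, -0.922, -0.039]
```

>>> apply_moves:
  steps:
    - [[-0.93,-0.58,-0.05,0,0,0,0],[-0.93,-0.58,-0.05,0,0,0,0],[-0.93,-0.58,-0.05,0,0,0,0],[-0.93,-0.58,-0.05,0,0,0,0],[-0.93,-0.58,-0.05,0,0,0,0]]

```text
time_s: 0.88
position: [0.3443, 0.436, 0.2138]
ee_rot: [[-0.973, 0.232, 0.0], [0.232, 0.973, 0.0], [-0.0, 0.0, -1.0]]
force: [0.4, 0.6, -0.1]
grip_width: -0.0002
grasp_force: 0.0
```

>>> apply_moves:
  steps:
    - [[-0.93,-0.58,-0.05,0,0,0,0],[-0.93,-0.58,-0.05,0,0,0,0],[-0.63,-0.92,0,0,0,0,0],[-0.63,-0.92,0,0,0,0,0],[-0.63,-0.92,0,0,0,0,0]]

```text
time_s: 1.5
position: [0.4807, 0.2016, 0.2187]
ee_rot: [[-0.973, 0.232, 0.0], [0.232, 0.973, 0.0], [-0.0, 0.0, -1.0]]
force: [-0.0, 0.3, 0.7]
grip_width: 0.0
grasp_force: 0.0
```

>>> apply_moves:
  steps:
    - [[-0.63,-0.92,0,0,0,0,0],[-0.63,-0.92,0,0,0,0,0],[-0.63,-0.92,0,0,0,0,0],[-0.63,-0.92,0,0,0,0,0],[-0.63,-0.92,0,0,0,0,0]]

```text
time_s: 2.12
position: [0.5806, -0.0585, 0.2187]
ee_rot: [[-0.973, 0.231, 0.0], [0.231, 0.973, 0.0], [-0.0, 0.0, -1.0]]
force: [0.4, 0.6, -0.1]
grip_width: -0.0003
grasp_force: 0.0
```

Run:
```python
from h import *
s=telemetry.observe();print(s["time_s"],s["position"],s["ee_rot"].round(3),s["joint_positions"].round(1),s["grip_width"],s["force"])
plan([(.645,-.172,.2)])
```

```text
2.125 [ 0.58062368 -0.05849089  0.21871667] [[-0.973  0.231  0.   ]
 [ 0.231  0.973  0.   ]
 [-0.     0.    -1.   ]] [-11.   23.6  16.4  98.4  -7.6  59.1  84.6] -0.00029398884206005956 [ 0.43558213  0.64223648 -0.1271495 ]
2 x [-0.889, -0.955, 0.187]
```

>>> apply_moves:
  steps:
    - [[-0.89,-0.95,0.2,0,0,0,0],[-0.89,-0.95,0.2,0,0,0,0],[0,0,0,0,0,0,0]]

```text
time_s: 2.5
position: [0.641, -0.1707, 0.1981]
ee_rot: [[-0.971, 0.239, -0.002], [0.239, 0.971, -0.004], [0.001, -0.004, -1.0]]
force: [-0.0, 0.3, 0.6]
grip_width: -0.0001
grasp_force: 0.0
```

```bash
cat >> h.py <<'E'
def wr():
    s=telemetry.observe();w=capture("wrist");w["R"]=np.array(s["ee_rot"]);w["p"]=np.array(s["position"]);return w
def wplane(w,uv,z):
    K=np.array(w["camera_matrix"]);M=np.array(w["mount"]);uv=np.atleast_2d(np.array(uv,float))
    x=(uv[:,0]-K[0,2])/K[0,0];y=(uv[:,1]-K[1,2])/K[1,1];t=np.hypot(x,y)+1e-12
    d=np.c_[x/t*np.sin(t),-y/t*np.sin(t),-np.cos(t)]@M[:3,:3].T@w["R"].T
    o=w["R"]@M[:3,3]+w["p"];return o+d*((z-o[2])/d[:,2])[:,None]
def wproj(w,P):
    K=np.array(w["camera_matrix"]);M=np.array(w["mount"]);q=((np.atleast_2d(P)-w["p"])@w["R"]-M[:3,3])@M[:3,:3]
    h=np.hypot(q[:,0],q[:,1])+1e-12;t=np.arctan2(h,-q[:,2]);return np.c_[K[0,2]+K[0,0]*t*q[:,0]/h,K[1,2]-K[1,1]*t*q[:,1]/h]
def rect(w,c,half,z,n=600):
    """overhead metric picture of plane z: rows = -x, cols = -y"""
    g=np.linspace(half,-half,n);X,Y=np.meshgrid(c[0]+g,c[1]+g,indexing="ij")
    m=wproj(w,np.c_[X.ravel(),Y.ravel(),np.full(X.size,z)]).reshape(n,n,2).astype(np.float32)
    return cv2.remap(w["color"],m[...,0],m[...,1],cv2.INTER_CUBIC)
E
python3 - <<'E'
from h import *
w=wr();save("w0",w["color"]);print(w["p"])
save("r0",rect(w,(.571,-.156),.14,.028))
E
```

```text
[ 0.64103241 -0.1707338   0.19810615]
```

View pics/r0.png

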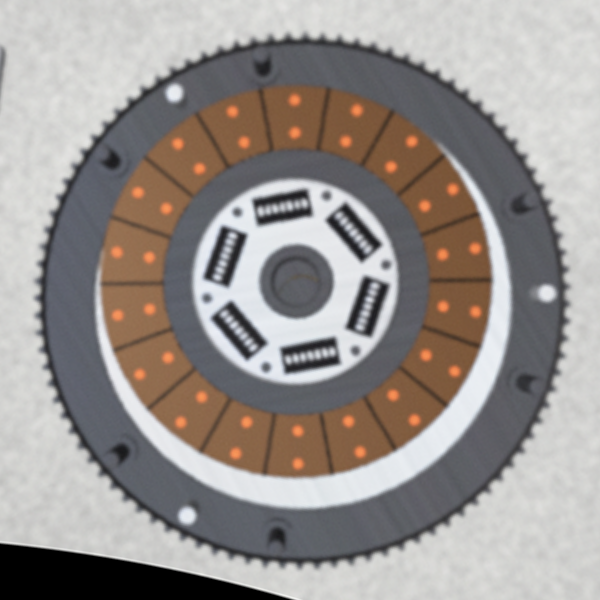

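The rectified wrist view is sharp. The disc is offset up-left, with bright dowel tops at (175,93), (547,293) and (188,515), and studs beside each. Next I'll measure the offset.

```bash
cat >> h.py <<'E'
def circ(P):
    from scipy.optimize import least_squares
    P=np.asarray(P)[:,:2];f=lambda a:np.hypot(*(P-a[:2]).T)-a[2]
    r=least_squares(f,[*P.mean(0),.1],loss="soft_l1",f_scale=.0007).x;return r
def measure(w,c0=(.571,-.156),F=None):
    H,S=.14,560.;n=1120;k=.28/(n-1)
    toW=lambda p:np.c_[c0[0]+H-p[:,1]*k,c0[1]+H-p[:,0]*k]
    # disc (brown, plane 36 mm)
    a=rect(w,c0,H,.036,n);hs=cv2.cvtColor(a,cv2.COLOR_RGB2HSV)
    m=cv2.morphologyEx(cv2.inRange(hs,(5,60,40),(22,255,230)),cv2.MORPH_CLOSE,np.ones((9,9)))
    d=max(cv2.findContours(m,0,1)[0],key=cv2.contourArea);D=circ(toW(cv2.convexHull(d)[:,0]));
    # dowel tops (bright spots, plane 38 mm), on the r=111 ring
    a=rect(w,c0,H,.038,n);g=cv2.cvtColor(a,cv2.COLOR_RGB2GRAY)
    dow=[]
    for q in cv2.findContours(((g>150)*255).astype(np.uint8),0,1)[0]:
        (x,y),r=cv2.minEnclosingCircle(q);p=toW(np.array([[x,y]]))[0]
        if 2.5<r*k*1000<6.5 and .09<np.hypot(*(p-c0))<.13:dow.append(p)
    # land edge (plane 28 mm): bright->dark going outward
    a=rect(w,c0,H,.028,n);g=cv2.cvtColor(cv2.GaussianBlur(a,(5,5),0),cv2.COLOR_RGB2GRAY).astype(float);L=[]
    for t in np.deg2rad(np.arange(0,360,2)):
        r=np.arange(.085,.108,.00025);x=c0[0]+r*np.cos(t);y=c0[1]+r*np.sin(t)
        v=g[np.clip(((c0[0]+H-x)/k).round().astype(int),0,n-1),np.clip(((c0[1]+H-y)/k).round().astype(int),0,n-1)]
        dv=v[4:]-v[:-4];i=dv.argmin()
        if dv[i]<-40 and v[:i+1].max()>170:L.append((x[i+2],y[i+2]))
    L=np.array(L);Lc=circ(L) if len(L)>15 else None
    return D,np.array(dow),Lc,len(L)
E
python3 - <<'E'
from h import *
w=wr();w["color"].setflags(write=True)
D,dow,L,n=measure(w);print("disc",D.round(5));print("dow",dow.round(4),dow.mean(0));print("land",L,n)
if len(dow)==3:
    F=dow.mean(0);print(np.hypot(*(dow-F).T),np.degrees(np.arctan2(*(dow-F).T[::-1])),"off",D[:2]-F,D[:2]-L[:2])
E
```

```text
disc [ 0.57968 -0.15398  0.08922]
dow [] nan
land [ 0.57074106 -0.15743457  0.09720113] 116<stdin>:3: RuntimeWarning: Mean of empty slice.
  ret = ret.dtype.type(ret / rcount)
```

>>> apply_moves:
  steps:
    - [[-0.99,0.03,0,0,0,0,0],[0,0,0.9,0,0,0,0],[0,0,1,0,0,0,0],[0,0,0.9,0,0,0,0],[0,0,0.4,0,0,0,0]]

```text
time_s: 3.22
position: [0.6883, -0.1713, 0.0373]
ee_rot: [[-0.973, 0.229, -0.004], [0.229, 0.973, 0.002], [0.004, 0.001, -1.0]]
force: [-0.4, 0.5, 0.2]
grip_width: 0.0
grasp_force: 0.0
```

Run:
```python
from h import *
s=telemetry.observe();print(s["position"],s["ee_rot"].round(3),s["force"])
w=wr();D,dow,L,n=measure(w);print(D,L,n)
R=w["R"];q=(np.r_[D[:2],.03]-w["p"])@R;print("disc centre in tool",q, "needed move in tool", (np.r_[L[:2]-D[:2],0])@R)
save("w1",w["color"])
```

```text
[ 0.68831794 -0.17132778  0.03728957] [[-0.973  0.229 -0.004]
 [ 0.229  0.973  0.002]
 [ 0.004  0.001 -1.   ]] [-0.35102071  0.52574515  0.2004224 ]
[ 0.5795646  -0.15409448  0.08928289] [ 0.57161259 -0.15811605  0.09534821] 44
disc centre in tool [ 0.10977633 -0.00818639  0.00771731] needed move in tool [ 6.81723372e-03 -5.73866993e-03  1.97860835e-05]
```

View pics/w1.png

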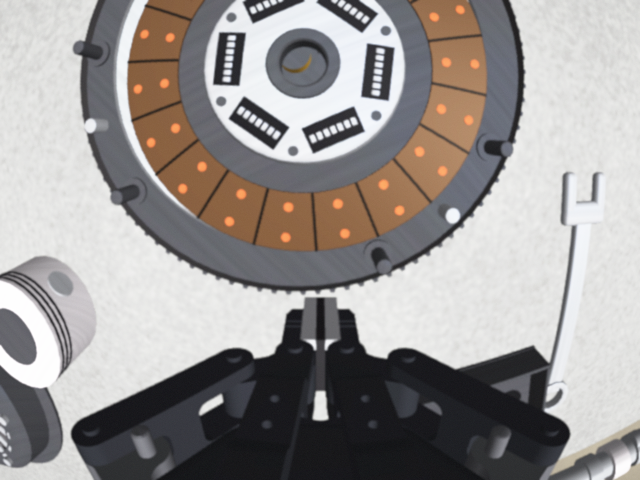

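The wrist view from low down shows the shut fingers at (320,300), just outside the disc rim between the studs at (380,260) and (125,192). They need to go about 8 mm sideways and 6 mm down before the push.

>>> apply_moves:
  steps:
    - [[0,-0.16,0.06,0,0,0,0],[0,0,0.06,0,0,0,0],[0,0,0,0,0,0,0],[0.08,0,0,0,0,0,0],[0.04,0,0,0,0,0,0]]

```text
time_s: 3.9
position: [0.6821, -0.1804, 0.034]
ee_rot: [[-0.973, 0.231, 0.0], [0.231, 0.973, 0.0], [-0.0, 0.0, -1.0]]
force: [-0.5, -0.1, 0.7]
grip_width: -0.0002
grasp_force: 0.0
```

```bash
cat >> h.py <<'E'
F0=np.array([.57074,-.15743])
def rep(F=F0):
    w=wr();D,_,L,n=measure(w);s=telemetry.observe()
    print("t",s["time_s"],"tcp",w["p"].round(4),"force",s["force"].round(1),"tiltx",w["R"][2].round(3))
    print("disc",D.round(5),"land",L,n)
    print("disc in tool",((np.r_[D[:2],.03]-w["p"])@w["R"]).round(4),"need(tool)",((np.r_[F-D[:2],0])@w["R"]).round(4));return w
E
python3 -c "
from h import *
rep()"
```

```text
t 3.95 tcp [ 0.6821 -0.1804  0.034 ] force [ 0.7 -0.2  0.2] tiltx [-0.  0. -1.]
disc [ 0.57952 -0.15409  0.08932] land [ 0.57153607 -0.15743971  0.09609416] 44
disc in tool [0.1059 0.0018 0.004 ] need(tool) [ 0.0078 -0.0053 -0.    ]
```

>>> apply_moves:
  steps:
    - [[0,0.03,0.06,0,0,0,0],[0.04,0,0,0,0,0,0],[0.02,0,0,0,0,0,0],[0.02,0,0,0,0,0,0],[0.02,0,0,0,0,0,0]]

```text
time_s: 4.58
position: [0.6777, -0.178, 0.0307]
ee_rot: [[-0.973, 0.232, 0.0], [0.232, 0.973, -0.0], [-0.0, -0.0, -1.0]]
force: [0.1, -0.9, 0.3]
grip_width: 0.0004
grasp_force: 0.0
```

```bash
python3 -c "
from h import *
rep()"
```

```text
t 4.625 tcp [ 0.6777 -0.178   0.0307] force [-0.6  0.8  0.7] tiltx [-0. -0. -1.]
disc [ 0.57951 -0.15408  0.0893 ] land [ 0.57142675 -0.15742679  0.09599527] 45
disc in tool [0.1011 0.0006 0.0007] need(tool) [ 0.0078 -0.0053 -0.    ]
```

>>> apply_moves:
  steps:
    - [[0.03,0,0,0,0,0,0],[0.03,0,0,0,0,0,0],[0.03,0,0,0,0,0,0],[0.03,0,0,0,0,0,0],[0.03,0,0,0,0,0,0]]

```text
time_s: 5.25
position: [0.6703, -0.1762, 0.0306]
ee_rot: [[-0.973, 0.232, 0.0], [0.232, 0.973, 0.0], [-0.0, 0.0, -1.0]]
force: [-0.1, 0.0, -0.2]
grip_width: -0.0001
grasp_force: 0.0
```

```bash
python3 -c "
from h import *
rep()"
```

```text
t 5.3 tcp [ 0.6703 -0.1762  0.0306] force [ 0.3  0.5 -0.5] tiltx [-0.  0. -1.]
disc [ 0.57952 -0.15409  0.08927] land [ 0.57128168 -0.15734351  0.09598167] 48
disc in tool [0.0935 0.0005 0.0006] need(tool) [ 0.0078 -0.0053 -0.    ]
```

>>> apply_moves:
  steps:
    - [[0.02,0,0,0,0,0,0],[0.02,0,0,0,0,0,0],[0.02,0,0,0,0,0,0],[0.02,0,0,0,0,0,0],[0.02,0,0,0,0,0,0]]

```text
time_s: 5.92
position: [0.6655, -0.1751, 0.0306]
ee_rot: [[-0.973, 0.232, 0.0], [0.232, 0.973, 0.0], [-0.0, 0.0, -1.0]]
force: [-0.1, -0.4, -0.5]
grip_width: -0.0001
grasp_force: 0.0
```

```bash
python3 -c "
from h import *
w=rep(); save('w2',w['color'][150:400,170:470])"
```

```text
t 5.975 tcp [ 0.6655 -0.1751  0.0306] force [ 0.5 -0.   0.3] tiltx [-0.  0. -1.]
disc [ 0.57955 -0.15411  0.08927] land [ 0.57113678 -0.15739774  0.09589879] 53
disc in tool [0.0885 0.0005 0.0006] need(tool) [ 0.0078 -0.0053 -0.    ]
```

View pics/w2.png

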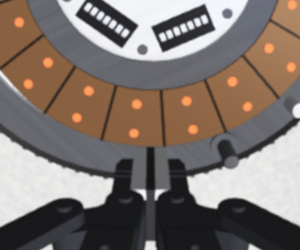

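The crop shows the fingertips at about (150,160), still just clear of the rim at (150,150). I'll keep going slowly and watch the force.

>>> apply_moves:
  steps:
    - [[0.02,0,0,0,0,0,0],[0.02,0,0,0,0,0,0],[0.02,0,0,0,0,0,0],[0.02,0,0,0,0,0,0]]

```text
time_s: 6.48
position: [0.6616, -0.1742, 0.0307]
ee_rot: [[-0.973, 0.232, 0.0], [0.232, 0.973, -0.0], [-0.0, -0.0, -1.0]]
force: [-0.5, 0.2, 0.1]
grip_width: -0.0
grasp_force: 0.0
```

```bash
python3 -c "
from h import *
w=rep(); print(wproj(w,[w['p'],w['p']+w['R']@[.011,0,0],w['p']+w['R']@[.011,0,-.019]]))"
```

```text
t 6.525 tcp [ 0.6616 -0.1742  0.0307] force [-0.7 -0.5 -0.5] tiltx [-0. -0. -1.]
disc [ 0.57952 -0.15415  0.0893 ] land [ 0.57130066 -0.15741501  0.09594217] 55
disc in tool [0.0845 0.0005 0.0007] need(tool) [ 0.0078 -0.0052 -0.    ]
[[320.93613175 290.051126  ]
 [320.98662859 269.76374026]
 [321.09245413 284.73031716]]
```

>>> apply_moves:
  steps:
    - [[0.02,0,0,0,0,0,0],[0.02,0,0,0,0,0,0],[0.02,0,0,0,0,0,0]]

```text
time_s: 6.9
position: [0.6586, -0.1734, 0.0306]
ee_rot: [[-0.973, 0.232, -0.0], [0.232, 0.973, 0.0], [0.0, 0.0, -1.0]]
force: [0.6, -0.1, 0.8]
grip_width: 0.0002
grasp_force: 0.0
```

```bash
python3 -c "
from h import *
w=rep(); a=w['color'][255:345,260:380]; save('w3',cv2.resize(a,(720,540),interpolation=cv2.INTER_CUBIC))"
```

```text
t 6.95 tcp [ 0.6586 -0.1734  0.0306] force [0.4 0.3 0.2] tiltx [ 0.  0. -1.]
disc [ 0.5795  -0.15408  0.08928] land [ 0.57112222 -0.15726303  0.09598348] 56
disc in tool [0.0815 0.0005 0.0006] need(tool) [ 0.0077 -0.0053  0.    ]
```

View pics/w3.png

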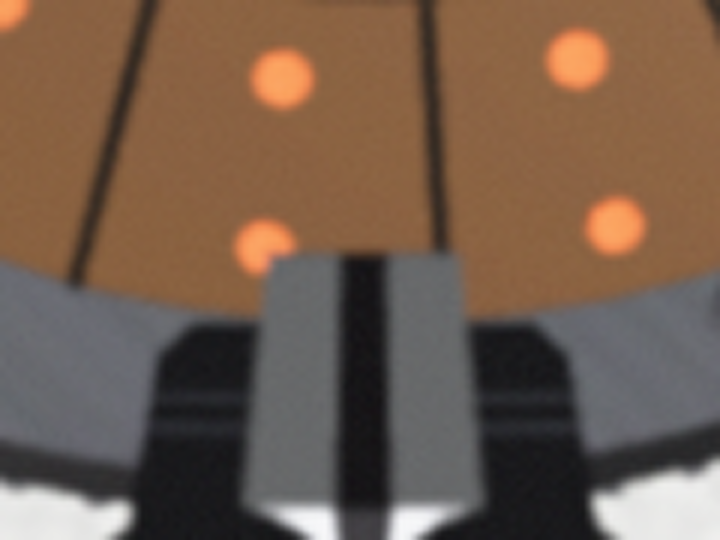

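The enlarged view shows the pad ends at (365,255) in front of the rim with no contact force, so the true tip height is in doubt. I'll check from the side camera with the TCP projection marked.

Run:
```python
from h import *
s=telemetry.observe();p=np.array(s["position"]);R=s["ee_rot"]
c=capture("side");t=capture("top")
P=[p,p+R@[.011,0,0],p+R@[-.011,0,0],p+R@[0,0,-.032]]
print(proj(c,P),s["grip_width"])
def crop(c,h,k):
    u,v=proj(c,p)[0].astype(int);a=cv2.resize(c["color"][v-h:v+h,u-h:u+h],(k,k),interpolation=cv2.INTER_CUBIC)
    for q in proj(c,P):
        x,y=((q-[u-h,v-h]+.5)*k/(2*h)).astype(int);cv2.circle(a,(x,y),3,(255,255,0),-1)
    return a
save("s1",np.hstack([crop(c,40,600)]))
```

```text
[[286.72321898 214.49133109]
 [290.06719064 215.93961156]
 [283.41038538 213.05653657]
 [285.88811827 204.017788  ]] -0.00010931137588142439
```

View pics/s1.png

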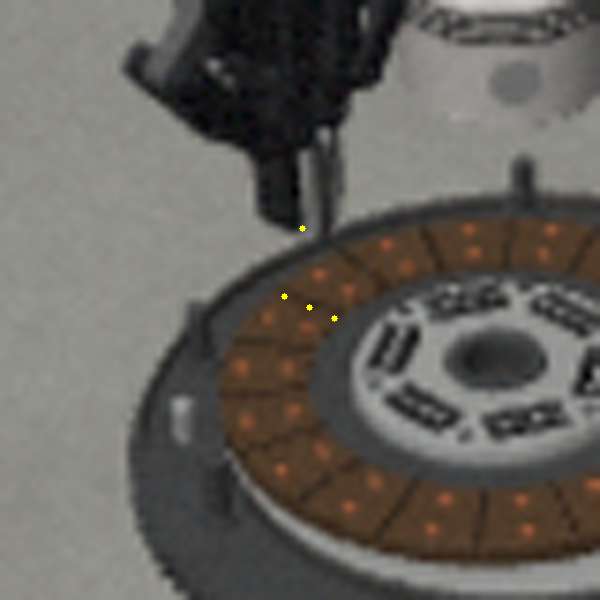

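Run:
```python
from h import *
c=capture("side");w=wr()
o1=np.array(c["xyz"]);d1=rays(c,(288,204.9))[0]
a=wplane(w,(320.5,297),0.)[0];b=wplane(w,(320.5,297),.1)[0]
o2=a;d2=b-a
A=np.c_[d1,-d2];t=np.linalg.lstsq(A,o2-o1,rcond=None)[0];p1=o1+d1*t[0];p2=o2+d2*t[1]
print(p1,p2,(p1-w["p"])@w["R"],(p2-w["p"])@w["R"],w["p"])
```

```text
[ 0.65120417 -0.17058221  0.06358476] [ 0.64816522 -0.17124946  0.06228142] [ 0.00800127  0.00107208 -0.03295783] [ 0.01080308 -0.00028095 -0.03165464] [ 0.6587413  -0.17347925  0.0306274 ]
```

Two rays place the fingertip end at tool (+11, 0, −32) mm, so the real tip is about 32 mm short of the reported TCP. The fingers have been passing above the disc. I'll allow for this offset: back out, go 31 mm lower, then push.

>>> apply_moves:
  steps:
    - [[-0.28,0.01,0,0,0,0,0],[-0.28,0,0,0,0,0,0],[0,0,0,0,0,0,0],[0,0,0.3,0,0,0,0],[0,0,0.15,0,0,0,0]]

```text
time_s: 7.78
position: [0.6845, -0.179, 0.0063]
ee_rot: [[-0.973, 0.232, -0.003], [0.232, 0.973, 0.001], [0.003, 0.0, -1.0]]
force: [-1.0, 0.0, 0.3]
grip_width: -0.0001
grasp_force: 0.0
```

>>> apply_moves:
  steps:
    - [[0,0,0.08,0,0,0,0],[0,0,0.04,0,0,0,0],[0,0,0,0,0,0,0]]

```text
time_s: 8.15
position: [0.6861, -0.1795, 0.0021]
ee_rot: [[-0.973, 0.232, 0.0], [0.232, 0.973, -0.0], [-0.0, -0.0, -1.0]]
force: [0.8, -0.6, 0.5]
grip_width: 0.0003
grasp_force: 0.0
```

```bash
python3 -c "
from h import *
w=rep();print(telemetry.observe()['force'])"
```

```text
t 8.2 tcp [ 0.6861 -0.1795  0.0021] force [-0.1  0.2 -0.2] tiltx [-0. -0. -1.]
disc [ 0.57958 -0.15416  0.08919] land [ 0.57160343 -0.15706693  0.09590629] 38
disc in tool [ 0.1095 -0.     -0.0279] need(tool) [ 0.0078 -0.0052 -0.    ]
[-0.06500544  0.18296957 -0.22679295]
```

>>> apply_moves:
  steps:
    - [[0,0,0.05,0,0,0,0],[0.06,0,0,0,0,0,0],[0.05,0,0,0,0,0,0],[0.02,0,0,0,0,0,0],[0.02,0,0,0,0,0,0]]

```text
time_s: 8.82
position: [0.6788, -0.1777, -0.0003]
ee_rot: [[-0.973, 0.232, 0.0], [0.232, 0.973, -0.0], [-0.0, 0.0, -1.0]]
force: [0.7, 0.2, 0.5]
grip_width: 0.0
grasp_force: 0.0
```

```bash
python3 -c "
from h import *
w=rep()"
```

```text
t 8.875 tcp [ 6.788e-01 -1.777e-01 -3.000e-04] force [0.1 0.3 0.8] tiltx [-0.  0. -1.]
disc [ 0.5796  -0.15421  0.08919] land [ 0.5719286  -0.15690368  0.09593351] 41
disc in tool [ 1.019e-01 -1.000e-04 -3.030e-02] need(tool) [ 0.0079 -0.0052 -0.    ]
```

>>> apply_moves:
  steps:
    - [[0.02,0,0,0,0,0,0],[0.02,0,0,0,0,0,0],[0.02,0,0,0,0,0,0],[0.02,0,0,0,0,0,0],[0.02,0,0,0,0,0,0]]

```text
time_s: 9.5
position: [0.6744, -0.1766, -0.0002]
ee_rot: [[-0.973, 0.232, 0.001], [0.232, 0.973, -0.0], [-0.001, 0.0, -1.0]]
force: [4.2, -0.9, -1.0]
grip_width: -0.0001
grasp_force: 2.2
```

```bash
python3 -c "
from h import *
w=rep()"
```

```text
t 9.55 tcp [ 6.744e-01 -1.766e-01 -2.000e-04] force [ 3.6 -1.1 -1.6] tiltx [-0.001  0.    -1.   ]
disc [ 0.57573 -0.15326  0.08917] land [ 0.5716372  -0.15827733  0.09460933] 53
disc in tool [ 1.013e-01 -1.000e-04 -3.030e-02] need(tool) [ 0.0039 -0.0052 -0.    ]
```

>>> apply_moves:
  steps:
    - [[0.02,0,0,0,0,0,0],[0.02,0,0,0,0,0,0],[0.02,0,0,0,0,0,0],[0.01,0,0,0,0,0,0],[0,0,0,0,0,0,0]]

```text
time_s: 10.18
position: [0.6706, -0.1758, -0.0003]
ee_rot: [[-0.973, 0.232, 0.0], [0.232, 0.973, -0.0], [-0.0, 0.0, -1.0]]
force: [4.5, -1.2, 0.1]
grip_width: -0.0001
grasp_force: 2.3
```

```bash
python3 -c "
from h import *
w=rep()"
```

```text
t 10.225 tcp [ 6.706e-01 -1.758e-01 -3.000e-04] force [ 4.3 -0.5 -0.1] tiltx [-0.  0. -1.]
disc [ 0.57183 -0.15237  0.08919] land [ 0.57130555 -0.15751261  0.09525021] 69
disc in tool [ 1.015e-01 -1.000e-04 -3.030e-02] need(tool) [-0.0001 -0.0052  0.    ]
```

>>> apply_moves:
  steps:
    - [[-0.2,0,0,0,0,0,0],[-0.05,0,0,0,0,0,0],[0,0,-0.6,0,0,0,0],[0,0,-0.7,0,0,0,0],[0.85,0.75,0,0,0,0,0]]

```text
time_s: 10.85
position: [0.6529, -0.1374, 0.0679]
ee_rot: [[-0.971, 0.237, 0.007], [0.237, 0.971, -0.005], [-0.008, -0.003, -1.0]]
force: [-0.9, -0.3, 0.1]
grip_width: -0.0
grasp_force: 0.0
```

>>> apply_moves:
  steps:
    - [[0.85,0.75,0,0,0,0,0],[0.75,0.74,0,0,0,0,0],[0,0,0,0,0,0,0]]

```text
time_s: 11.22
position: [0.5865, -0.036, 0.064]
ee_rot: [[-0.974, 0.226, -0.004], [0.226, 0.974, 0.003], [0.005, 0.002, -1.0]]
force: [-0.0, -0.3, 0.7]
grip_width: 0.0002
grasp_force: 0.0
```

Run:
```python
s=open("h.py").read()
s=s.replace("D=circ(toW(cv2.convexHull(d)[:,0]));","""hp=toW(cv2.convexHull(d)[:,0]);uv=wproj(w,np.c_[hp,np.full(len(hp),.036)])
    D=circ(hp[(uv[:,0]>6)&(uv[:,0]<633)&(uv[:,1]>6)&(uv[:,1]<473)])""")
open("h.py","w").write(s)
from h import *
w=rep()
```

```text
t 11.275 tcp [ 0.5865 -0.036   0.064 ] force [-0.5 -0.9 -0.6] tiltx [ 0.005  0.002 -1.   ]
disc [ 0.57195 -0.15144  0.08964] land [ 0.56972251 -0.15470545  0.09622253] 100
disc in tool [-0.012  -0.1158  0.0337] need(tool) [-0.0002 -0.0061 -0.    ]
```

>>> apply_moves:
  steps:
    - [[-0.24,0,0,0,0,0,0],[0,0,0.7,0,0,0,0],[0,0,0.4,0,0,0,0],[0,0,0.15,0,0,0,0],[0,0,0,0,0,0,0]]

```text
time_s: 11.9
position: [0.6012, -0.0446, 0.0019]
ee_rot: [[-0.973, 0.232, -0.001], [0.232, 0.973, -0.0], [0.0, -0.0, -1.0]]
force: [0.5, 0.2, -0.3]
grip_width: 0.0001
grasp_force: 0.0
```

```bash
python3 -c "
from h import *
w=rep()"
```

```text
t 11.95 tcp [ 0.6012 -0.0446  0.0019] force [ 0.3 -0.1  0.5] tiltx [ 0. -0. -1.]
disc [ 0.57207 -0.15133  0.08991] land [ 0.56953106 -0.15360639  0.09522252] 71
disc in tool [ 0.0036 -0.1106 -0.0281] need(tool) [-0.0001 -0.0062  0.    ]
```

>>> apply_moves:
  steps:
    - [[0.07,0,0.04,0,0,0,0],[0,-0.08,0,0,0,0,0],[0,-0.06,0,0,0,0,0],[0,-0.03,0,0,0,0,0],[0,0,0,0,0,0,0]]

```text
time_s: 12.58
position: [0.5958, -0.0518, 0.0002]
ee_rot: [[-0.973, 0.232, 0.0], [0.232, 0.973, -0.0], [-0.0, -0.0, -1.0]]
force: [0.2, -0.4, 0.7]
grip_width: -0.0001
grasp_force: 0.0
```

```bash
python3 -c "
from h import *
w=rep()"
```

```text
t 12.625 tcp [ 5.958e-01 -5.180e-02  2.000e-04] force [ 0.2  0.6 -0.3] tiltx [-0. -0. -1.]
disc [ 0.57203 -0.15148  0.08983] land [ 0.569776   -0.15405411  0.09565874] 66
disc in tool [-0.     -0.1025 -0.0298] need(tool) [-0.0001 -0.0061  0.    ]
```

>>> apply_moves:
  steps:
    - [[0,-0.02,0,0,0,0,0],[0,-0.02,0,0,0,0,0],[0,-0.02,0,0,0,0,0],[0,-0.02,0,0,0,0,0],[0,-0.02,0,0,0,0,0]]

```text
time_s: 13.25
position: [0.5946, -0.0565, 0.0001]
ee_rot: [[-0.973, 0.232, -0.0], [0.232, 0.973, -0.0], [0.0, -0.0, -1.0]]
force: [0.4, 0.7, 0.4]
grip_width: -0.0001
grasp_force: 0.0
```

```bash
python3 -c "
from h import *
w=rep()"
```

```text
t 13.3 tcp [ 5.946e-01 -5.650e-02  1.000e-04] force [ 0.2 -0.4 -0.1] tiltx [ 0. -0. -1.]
disc [ 0.57199 -0.1516   0.0898 ] land [ 0.56941354 -0.15424217  0.09546531] 68
disc in tool [-0.0001 -0.0977 -0.0299] need(tool) [-0.0001 -0.006   0.    ]
```

>>> apply_moves:
  steps:
    - [[0,-0.02,0,0,0,0,0],[0,-0.02,0,0,0,0,0],[0,-0.02,0,0,0,0,0],[0,-0.01,0,0,0,0,0]]

```text
time_s: 13.8
position: [0.5941, -0.0585, 0.0002]
ee_rot: [[-0.973, 0.231, 0.0], [0.231, 0.973, 0.001], [-0.0, 0.001, -1.0]]
force: [1.9, 5.4, -0.6]
grip_width: 0.0002
grasp_force: 2.4
```

```bash
python3 -c "
from h import *
w=rep()"
```

```text
t 13.85 tcp [ 5.941e-01 -5.850e-02  2.000e-04] force [ 1.   4.5 -1.2] tiltx [-0.     0.001 -1.   ]
disc [ 0.57213 -0.15152  0.08985] land [ 0.56976474 -0.15433491  0.09571314] 66
disc in tool [-0.0001 -0.0956 -0.03  ] need(tool) [-0.     -0.0061 -0.    ]
```

>>> apply_moves:
  steps:
    - [[0,-0.02,0,0,0,0,0],[0,-0.02,0,0,0,0,0],[0,-0.02,0,0,0,0,0],[0,-0.02,0,0,0,0,0],[0,0,0,0,0,0,0]]

```text
time_s: 14.48
position: [0.5931, -0.0626, 0.0001]
ee_rot: [[-0.973, 0.231, 0.0], [0.231, 0.973, 0.001], [0.0, 0.001, -1.0]]
force: [1.3, 5.0, -0.4]
grip_width: -0.0
grasp_force: 2.6
```

```bash
python3 -c "
from h import *
w=rep()"
```

```text
t 14.525 tcp [ 5.931e-01 -6.260e-02  1.000e-04] force [ 0.9  5.5 -0.3] tiltx [ 0.     0.001 -1.   ]
disc [ 0.57101 -0.15575  0.08975] land [ 0.56966272 -0.15444325  0.09567459] 63
disc in tool [-0.     -0.0957 -0.03  ] need(tool) [-0.0001 -0.0017 -0.    ]
```

>>> apply_moves:
  steps:
    - [[0,-0.02,0,0,0,0,0],[0,0,0,0,0,0,0],[0,0.3,0,0,0,0,0],[0,0.1,-0.4,0,0,0,0],[0,0,-0.9,0,0,0,0]]

```text
time_s: 15.15
position: [0.5959, -0.0447, 0.0653]
ee_rot: [[-0.973, 0.231, -0.003], [0.231, 0.973, -0.001], [0.003, -0.001, -1.0]]
force: [1.1, 0.1, 1.3]
grip_width: 0.0
grasp_force: 0.0
```

```bash
python3 -c "
from h import *
w=rep();plan([(.645,-.172,.12)])"
```

```text
t 15.2 tcp [ 0.5959 -0.0447  0.0653] force [ 3.2 -1.2  2.9] tiltx [ 0.003 -0.001 -1.   ]
disc [ 0.57059 -0.15736  0.08966] land [ 0.56994343 -0.15491756  0.09629977] 90
disc in tool [-0.0014 -0.1154  0.0355] need(tool) [-0.0002 -0.     -0.    ]
3 x [-0.484, -0.749, -0.315]
```

Now I'll move so the camera is over the hub, and measure the disc, the land and the bore against the bush.

>>> apply_moves:
  steps:
    - [[-0.48,-0.75,-0.6,0,0,0,0],[-0.55,-0.8,-0.35,0,0,0,0],[-0.5,-0.8,0,0,0,0,0],[0,0,0,0,0,0,0],[0,0,0,0,0,0,0]]

```text
time_s: 15.82
position: [0.6443, -0.1768, 0.1132]
ee_rot: [[-0.973, 0.232, 0.0], [0.232, 0.973, 0.0], [-0.0, 0.0, -1.0]]
force: [-0.4, 0.6, -0.5]
grip_width: -0.0005
grasp_force: 0.0
```

```bash
python3 -c "
from h import *
w=rep();L=measure(w)[2]
a=rect(w,F0,.03,.042,600);b=rect(w,F0,.02,.028,400)
D=measure(w)[0];print('off mm',(D-L)[:2]*1000)
o=np.zeros((600,800,3),np.uint8);o[:,:400]=cv2.resize(rect(w,F0,.115,.028,600),(400,600))[:];o[:400,400:]=b;o[400:,400:600]=cv2.resize(a,(200,200));save('o1',o)
print(w['p']+w['R']@np.array(w['mount'])[:3,3])
g=cv2.cvtColor(rect(w,F0,.115,.028,600),cv2.COLOR_RGB2GRAY)
m=np.zeros((600,600),np.uint8);
"
```

```text
t 15.875 tcp [ 0.6443 -0.1768  0.1132] force [-0.4  0.3 -1. ] tiltx [-0.  0. -1.]
disc [ 0.5704  -0.15801  0.08897] land [ 0.57030859 -0.15745629  0.09684749] 180
disc in tool [0.0763 0.0011 0.0832] need(tool) [-0.0002  0.0006  0.    ]
off mm [ 0.08892712 -0.55196199]
[ 0.57006607 -0.15972651  0.28571039]
```

View pics/o1.png

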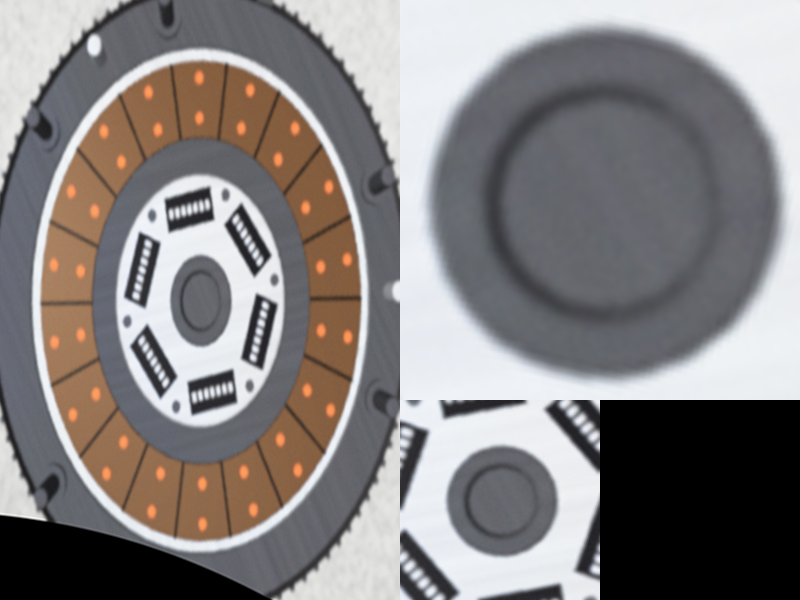

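The rectified picture shows an even white land band all round the disc, and the bush bore sits concentric inside the hub bore (crop circle centre near (605,203)). The offset is about 0.6 mm, so step 1 is met. Now to the mandrel, opening the gripper on the way.

>>> apply_moves:
  steps:
    - [[0.13,0.97,-0.3,0,0,0,1],[0.13,0.97,-0.4,0,0,0,1],[0.13,0.97,-0.5,0,0,0,1],[0.13,0.97,0,0,0,0,1],[0.13,0.97,0,0,0,0,1]]

```text
time_s: 16.5
position: [0.6684, 0.0698, 0.1734]
ee_rot: [[-0.973, 0.229, 0.0], [0.229, 0.973, 0.001], [-0.0, 0.001, -1.0]]
force: [1.4, 0.7, 0.4]
grip_width: 0.0853
grasp_force: 0.0
```

>>> apply_moves:
  steps:
    - [[0.13,0.97,0,0,0,0,1],[0.13,0.97,0,0,0,0,1],[0,0,0,0,0,0,1],[0,0,0,0,0,0,1]]

```text
time_s: 17.0
position: [0.6781, 0.164, 0.1726]
ee_rot: [[-0.973, 0.23, -0.0], [0.23, 0.973, -0.001], [0.0, -0.001, -1.0]]
force: [-0.9, -0.4, 0.2]
grip_width: 0.0854
grasp_force: 0.0
```

Run:
```python
from h import *
w=wr();print(w["p"],w["R"].round(3),telemetry.observe()["grip_width"])
c=np.array([.605,.18]);H=.07;n=700;k=2*H/(n-1)
for z in(.11,.044):
    a=rect(w,c,H,z,n);save("m%d"%(z*1000),a);g=cv2.GaussianBlur(cv2.cvtColor(a,cv2.COLOR_RGB2GRAY),(9,9),0)
    hs=cv2.cvtColor(a,cv2.COLOR_RGB2HSV)
    ci=cv2.HoughCircles(g,cv2.HOUGH_GRADIENT,1.5,30,param1=80,param2=30,minRadius=int((.010 if z>.1 else .013)/k),maxRadius=int((.016 if z>.1 else .02)/k))
    if ci is not None:
        for x,y,r in ci[0][:4]:print(z,(c[0]+H-y*k).round(4),(c[1]+H-x*k).round(4),(r*k*1000).round(1))
    m=cv2.inRange(hs,(0,0,90),(180,60,255));m[cv2.inRange(hs,(5,90,40),(22,255,255))>0]=0
    for q in cv2.findContours(m,0,1)[0]:
        if cv2.contourArea(q)*k*k>1e-4:
            (x,y),r=cv2.minEnclosingCircle(q);print("blob",z,(c[0]+H-y*k).round(4),(c[1]+H-x*k).round(4),(r*k*1000).round(1))
```

```text
[0.67811089 0.1639821  0.17260407] [[-0.973  0.23  -0.   ]
 [ 0.23   0.973 -0.001]
 [ 0.    -0.001 -1.   ]] 0.08536367664743565
0.11 0.5478 0.2006 15.6Traceback (most recent call last):
  File "<stdin>", line 13, in <module>
AttributeError: 'float' object has no attribute 'round'
```

Run:
```python
from h import *
w=wr();c=np.array([.605,.18]);H=.07;n=700;k=2*H/(n-1)
print("cam",w['p']+w['R']@np.array(w['mount'])[:3,3])
for z in(.11,.05):
    a=rect(w,c,H,z,n);hs=cv2.cvtColor(a,cv2.COLOR_RGB2HSV)
    wood=cv2.inRange(hs,(4,90,30),(25,255,255));
    m=cv2.morphologyEx(255-wood,cv2.MORPH_OPEN,np.ones((5,5)))
    for q in cv2.findContours(m,1,1)[0]:
        A=cv2.contourArea(q)*k*k
        if 2e-4<A<3e-3:
            (x,y),r=cv2.minEnclosingCircle(q);M=cv2.moments(q)
            print("blob",z,"c",round(c[0]+H-M['m01']/M['m00']*k,4),round(c[1]+H-M['m10']/M['m00']*k,4),"r",round(r*k*1000,1),"area-r",round((A/np.pi)**.5*1000,1))
    if z>.1:
        v=hs[...,2].astype(int);s=hs[...,1]
        cy=int((c[0]+H-.604)/k);cx=int((c[1]+H-.181)/k);print("row",[(int(v[cy,x]),int(s[cy,x])) for x in range(cx-110,cx+111,10)])
        br=((hs[...,2]>175)&(s<60)).astype(np.uint8)*255
        for q in cv2.findContours(br,0,1)[0]:
            A=cv2.contourArea(q)*k*k
            if A>1e-4:
                (x,y),r=cv2.minEnclosingCircle(q);print("bright",round(c[0]+H-y*k,4),round(c[1]+H-x*k,4),round(r*k*1000,1))
```

```text
cam [0.60422938 0.1799352  0.34527074]
blob 0.11 c 0.5478 0.2015 r 21.6 area-r 16.3
blob 0.11 c 0.6073 0.182 r 13.7 area-r 13.4
row [(180, 181), (181, 183), (180, 181), (173, 181), (159, 128), (199, 23), (200, 22), (199, 21), (198, 21), (197, 18), (197, 17), (197, 17), (194, 14), (195, 13), (192, 15), (193, 9), (171, 12), (155, 77), (178, 182), (180, 184), (160, 183), (162, 183), (164, 182)]
bright 0.5352 0.2071 15.4
bright 0.6075 0.1827 12.4
blob 0.05 c 0.543 0.2049 r 19.7 area-r 13.5
blob 0.05 c 0.6081 0.1825 r 17.2 area-r 16.8
```

>>> apply_moves:
  steps:
    - [[0.75,0.02,0,0,0,0,1],[0.7,0.02,0,0,0,0,1],[0,0,0,0,0,0,1],[0,0,0.6,0,0,0,1],[0,0,0.6,0,0,0,1]]

```text
time_s: 17.73
position: [0.6102, 0.1808, 0.1127]
ee_rot: [[-0.972, 0.234, 0.002], [0.234, 0.972, -0.0], [-0.002, 0.0, -1.0]]
force: [-0.6, 0.2, -0.1]
grip_width: 0.0855
grasp_force: 0.0
```

Run:
```python
from h import *
s=telemetry.observe();print(s["position"],s["force"],((np.array([.6076,.1824,.033])-s["position"])@s["ee_rot"]/.05).round(3))
```

```text
[0.61023078 0.18080051 0.11267975] [-0.59803962  0.22140967 -0.13740657] [0.062 0.018 1.593]
```

>>> apply_moves:
  steps:
    - [[0.06,0.02,0.5,0,0,0,1],[0,0,0.6,0,0,0,1],[0,0,0.4,0,0,0,1],[0,0,0.1,0,0,0,1],[0,0,0,0,0,0,1]]

```text
time_s: 18.35
position: [0.6068, 0.1836, 0.033]
ee_rot: [[-0.973, 0.232, 0.001], [0.232, 0.973, -0.0], [-0.001, 0.0, -1.0]]
force: [0.4, -0.2, 1.2]
grip_width: 0.0852
grasp_force: 0.0
```

>>> apply_moves:
  steps:
    - [[0,0,0,0,0,0,0.2],[0,0,0,0,0,0,0.2],[0,0,0,0,0,0,0],[0,0,0,0,0,0,0],[0,0,0,0,0,0,0]]
  newtons: 60

```text
time_s: 18.98
position: [0.6064, 0.1841, 0.0331]
ee_rot: [[-0.973, 0.232, 0.001], [0.232, 0.973, 0.0], [-0.0, 0.0, -1.0]]
force: [-1.8, -0.4, 5.9]
grip_width: 0.025
grasp_force: 58.7
```

>>> apply_moves:
  steps:
    - [[0,0,0,0,0,0,0],[0,0,-0.1,0,0,0,0],[0,0,-0.1,0,0,0,0],[0,0,0,0,0,0,0]]

```text
time_s: 19.48
position: [0.6062, 0.184, 0.0428]
ee_rot: [[-0.973, 0.232, 0.0], [0.232, 0.973, 0.0], [-0.0, 0.0, -1.0]]
force: [0.3, -0.7, -2.9]
grip_width: 0.0248
grasp_force: 58.9
```

>>> apply_moves:
  steps:
    - [[0,0,-0.3,0,0,0,0],[0,0,-0.5,0,0,0,0],[0,0,-0.6,0,0,0,0],[0,0,-0.4,0,0,0,0],[0,0,0,0,0,0,0]]

```text
time_s: 20.1
position: [0.6074, 0.1843, 0.1345]
ee_rot: [[-0.973, 0.232, 0.003], [0.232, 0.973, 0.001], [-0.003, 0.002, -1.0]]
force: [-0.7, -0.0, -3.0]
grip_width: 0.0246
grasp_force: 59.2
```

Run:
```python
from h import *
s=telemetry.observe();print(s["position"],s["force"],s["grip_width"],((np.array([.5705,-.1577,.13])-s["position"])@s["ee_rot"]/.05).round(3))
w=wr();save("g0",w["color"])
for z in (.023,.003,-.011):
  print(z,wproj(w,[w["p"]+w["R"]@[x,0,z] for x in(-.01,0,.01)]).round(1).tolist())
g=cv2.cvtColor(w["color"],cv2.COLOR_RGB2GRAY)
for r in range(196,330,8):print(r,g[r,285:358:4].tolist())
```

```text
[0.60735029 0.18431132 0.13451697] [-0.67705495 -0.00483696 -3.01107624] 0.02462593512628366 [-0.867 -6.825  0.079]
0.023 [[320.8, 289.8], [320.8, 273.6], [320.9, 256.8]]
0.003 [[320.9, 305.1], [320.9, 287.7], [321.0, 269.5]]
-0.011 [[320.9, 317.7], [321.0, 299.3], [321.0, 280.0]]
196 [123, 117, 124, 124, 121, 128, 124, 123, 119, 124, 136, 134, 133, 124, 125, 131, 127, 136, 131]
204 [119, 118, 132, 122, 121, 127, 124, 121, 121, 128, 138, 134, 132, 125, 125, 128, 128, 136, 134]
212 [120, 120, 131, 123, 122, 127, 123, 118, 121, 136, 139, 135, 130, 126, 126, 127, 128, 135, 134]
220 [117, 120, 130, 123, 122, 128, 122, 119, 121, 137, 135, 135, 128, 126, 126, 127, 130, 133, 134]
228 [117, 128, 132, 121, 122, 122, 122, 128, 122, 118, 130, 123, 124, 125, 127, 127, 130, 131, 136]
236 [118, 132, 129, 122, 101, 88, 124, 126, 119, 117, 130, 126, 41, 109, 127, 131, 131, 131, 135]
244 [118, 133, 127, 120, 98, 67, 57, 52, 51, 49, 40, 38, 41, 103, 126, 131, 130, 131, 133]
252 [117, 133, 127, 121, 125, 99, 60, 51, 45, 39, 40, 48, 101, 127, 127, 128, 129, 132, 129]
260 [127, 132, 126, 121, 128, 124, 115, 123, 130, 137, 130, 130, 123, 124, 122, 128, 130, 131, 127]
268 [128, 134, 123, 122, 126, 120, 115, 124, 125, 127, 129, 127, 122, 123, 125, 129, 131, 131, 125]
276 [128, 132, 124, 121, 108, 72, 98, 129, 158, 178, 161, 116, 93, 97, 124, 128, 129, 129, 123]
284 [128, 132, 83, 161, 191, 195, 195, 192, 164, 154, 182, 191, 193, 194, 196, 129, 124, 129, 121]
292 [126, 124, 193, 194, 129, 46, 52, 63, 61, 60, 68, 63, 57, 105, 190, 196, 200, 126, 120]
300 [56, 25, 182, 58, 49, 57, 46, 59, 60, 59, 62, 50, 62, 67, 62, 149, 157, 17, 72]
308 [24, 20, 49, 55, 46, 61, 56, 39, 37, 41, 44, 56, 78, 61, 70, 66, 88, 13, 60]
316 [14, 22, 49, 46, 58, 40, 59, 67, 66, 69, 71, 67, 52, 60, 66, 72, 43, 8, 28]
324 [16, 29, 52, 61, 44, 64, 61, 50, 43, 44, 54, 66, 80, 70, 61, 70, 57, 12, 14]
```

Run:
```python
from h import *
w=wr();g=cv2.cvtColor(w["color"],cv2.COLOR_RGB2GRAY)
m=g[:,314:329]
for r in range(262,306):print(r,int(np.median(g[r,319:324])),int(np.median(g[r,311:315])),int(np.median(g[r,328:332])),end=" | ")
print()
for n,x,z in(("tip front",.0035,.023),("str start",.0073,.017),("nose end",.0073,.003),("coneend",.01,-.007),("collar bot",.017,-.011),("collar top",.017,-.017),("handle foot",.013,-.017)):print(n,wproj(w,w["p"]+w["R"]@[x,0,z]).round(1))
print(w["p"],telemetry.observe()["force"])
```

```text
262 133 118 130 | 263 138 119 129 | 264 139 117 129 | 265 138 118 128 | 266 138 118 129 | 267 136 118 129 | 268 129 118 129 | 269 105 115 128 | 270 76 105 127 | 271 66 84 124 | 272 68 69 116 | 273 77 65 101 | 274 99 68 87 | 275 141 85 89 | 276 178 124 111 | 277 194 166 150 | 278 197 189 182 | 279 197 195 192 | 280 196 195 194 | 281 193 195 193 | 282 192 196 193 | 283 185 195 194 | 284 155 192 191 | 285 107 171 178 | 286 75 128 148 | 287 67 84 109 | 288 61 63 85 | 289 46 53 74 | 290 48 45 62 | 291 59 54 56 | 292 59 62 62 | 293 50 55 67 | 294 48 46 61 | 295 59 48 49 | 296 64 60 55 | 297 54 60 68 | 298 43 48 67 | 299 48 44 54 | 300 61 57 50 | 301 63 64 62 | 302 52 57 69 | 303 42 45 60 | 304 53 45 48 | 305 65 56 53 | 
tip front [[320.9 267.8]]
str start [[320.9 265.1]]
nose end [[321.  274.5]]
coneend [[321.  276.9]]
collar bot [[321.1 266. ]]
collar top [[321.1 270.6]]
handle foot [[321.1 278.9]]
[0.60622695 0.18406703 0.13297605] [-0.85579013 -0.10643788 -3.30147208]
```

Run:
```python
from h import *
c=capture("side");np.save("sideA.npy",c["color"]);t=capture("top");np.save("topA.npy",t["color"])
s=telemetry.observe();print(s["position"]);np.save("pA.npy",s["position"])
```

```text
[0.60504522 0.18373503 0.13126271]
```

>>> apply_moves:
  steps:
    - [[-0.12,-0.97,0,0,0,0,0],[-0.12,-0.97,0,0,0,0,0],[-0.12,-0.97,0,0,0,0,0],[-0.12,-0.97,0,0,0,0,0],[0,0,0,0,0,0,0]]

```text
time_s: 20.92
position: [0.5831, -0.0167, 0.1319]
ee_rot: [[-0.971, 0.24, -0.002], [0.24, 0.971, -0.003], [0.001, -0.004, -1.0]]
force: [1.0, 0.8, -2.9]
grip_width: 0.0246
grasp_force: 59.5
```

Run:
```python
from h import *
c=capture("side");A=np.load("sideA.npy").astype(int);B=c["color"].astype(int)
s=telemetry.observe();pB=np.array(s["position"]);pA=np.load("pA.npy");print(pB,s["force"],s["grip_width"])
d=(np.abs(A-B).max(2)>25).astype(np.uint8)*255;d=cv2.medianBlur(d,3)
for n,p,I in(("A",pA,A),("B",pB,B)):
    P=[p+[0,0,h] for h in(-.03,-.023,.005,.011,.033,.047)];u=proj(c,P);print(n,u.round(1).tolist())
    u0,v0=u[1].astype(int)
    for v in range(v0-45,v0+14,2):
        xs=np.where(d[v,u0-35:u0+36])[0]
        print(v,(u0-35+xs.min(),u0-35+xs.max(),len(xs)) if len(xs) else None,I[v,u0-2:u0+3].mean(1).astype(int).tolist())
```

```text
[ 0.58360275 -0.01300977  0.13183468] [-0.38741253  1.52086632 -2.78423876] 0.024811340036838644
A [[223.3, 294.7], [222.7, 292.0], [220.3, 280.8], [219.7, 278.4], [217.7, 269.2], [216.4, 263.2]]
246 (np.int64(187), np.int64(229), 34) [41, 33, 34, 29, 23]
248 (np.int64(187), np.int64(228), 32) [40, 31, 32, 21, 19]
250 (np.int64(187), np.int64(228), 33) [46, 30, 38, 87, 153]
252 (np.int64(187), np.int64(229), 41) [62, 32, 30, 30, 25]
254 (np.int64(187), np.int64(229), 43) [54, 39, 30, 24, 26]
256 (np.int64(187), np.int64(229), 43) [51, 45, 23, 27, 26]
258 (np.int64(187), np.int64(230), 44) [62, 48, 37, 26, 29]
260 (np.int64(189), np.int64(229), 41) [51, 51, 51, 32, 28]
262 (np.int64(193), np.int64(229), 37) [51, 52, 53, 35, 28]
264 (np.int64(196), np.int64(229), 34) [52, 60, 50, 34, 31]
266 (np.int64(201), np.int64(227), 27) [49, 51, 45, 42, 76]
268 (np.int64(202), np.int64(224), 23) [54, 49, 54, 37, 99]
270 (np.int64(202), np.int64(224), 23) [59, 44, 59, 48, 85]
272 (np.int64(203), np.int64(224), 22) [63, 45, 48, 49, 49]
274 (np.int64(206), np.int64(224), 19) [74, 58, 51, 56, 80]
276
[... 1707 characters left out ...]
, 77, 70, 56, 56]
217 (np.int64(273), np.int64(288), 14) [99, 98, 91, 88, 86]
219 (np.int64(273), np.int64(287), 15) [145, 145, 146, 146, 142]
221 (np.int64(276), np.int64(285), 10) [118, 116, 108, 102, 98]
223 (np.int64(279), np.int64(282), 4) [90, 84, 80, 68, 62]
225 (np.int64(278), np.int64(283), 6) [99, 94, 89, 87, 69]
227 (np.int64(279), np.int64(284), 6) [105, 106, 93, 89, 70]
229 (np.int64(280), np.int64(283), 4) [101, 99, 91, 79, 72]
231 None [70, 72, 78, 67, 58]
233 None [99, 57, 61, 44, 46]
235 None [153, 99, 50, 62, 58]
237 None [154, 152, 139, 62, 50]
239 None [151, 152, 150, 150, 117]
241 None [70, 127, 148, 149, 148]
243 None [55, 50, 81, 126, 149]
245 None [67, 65, 60, 51, 65]
```

Run:
```python
from h import *
s=telemetry.observe();print(s["position"],s["ee_rot"].round(4).tolist(),((np.array([.5693,-.1572,.08])-s["position"])@s["ee_rot"]/.05).round(3))
```

```text
[ 0.58360275 -0.01300977  0.13183468] [[-0.9718, 0.236, -0.0016], [0.236, 0.9718, -0.001], [0.0013, -0.0014, -1.0]] [-0.404 -2.868  1.04 ]
```

>>> apply_moves:
  steps:
    - [[-0.14,-0.9,0,0,0,0,0],[-0.14,-0.9,0,0,0,0,0],[-0.12,-0.8,0,0,0,0,0],[0,-0.2,0,0,0,0,0],[0,0,0,0,0,0,0]]

```text
time_s: 21.6
position: [0.5714, -0.1502, 0.132]
ee_rot: [[-0.973, 0.231, -0.001], [0.231, 0.973, 0.001], [0.001, 0.001, -1.0]]
force: [1.0, 0.3, -2.8]
grip_width: 0.0245
grasp_force: 59.8
```

Run:
```python
from h import *
s=telemetry.observe();print(s["position"],s["ee_rot"].round(4).tolist(),((np.array([.5693,-.1572,.08])-s["position"])@s["ee_rot"]/.05).round(3))
```

```text
[ 0.57138498 -0.15022486  0.13203359] [[-0.9729, 0.2314, -0.0009], [0.2314, 0.9729, 0.0009], [0.0011, 0.0006, -1.0]] [ 0.007 -0.146  1.041]
```

>>> apply_moves:
  steps:
    - [[0,-0.15,0.3,0,0,0,0],[0,0,0.4,0,0,0,0],[0,0,0.3,0,0,0,0],[0,0,0,0,0,0,0],[0,0,0,0,0,0,0]]

```text
time_s: 22.22
position: [0.5703, -0.1583, 0.0829]
ee_rot: [[-0.973, 0.231, 0.001], [0.231, 0.973, -0.0], [-0.001, 0.0, -1.0]]
force: [0.5, -0.4, -2.9]
grip_width: 0.0249
grasp_force: 59.8
```

Run:
```python
from h import *
s=telemetry.observe();print(s["position"],s["force"],((np.array([.5693,-.1572,.07])-s["position"])@s["ee_rot"]/.05).round(3))
# in-view check: hub circle vs nose, wrist
w=wr();D,_,L,n=measure(w,tuple(F0));print("disc",D,"land",L,n)
g=cv2.cvtColor(w["color"],cv2.COLOR_RGB2GRAY)
for r in range(240,292,4):print(r,g[r,289:354:4].tolist())
print(wproj(w,[[.5705,-.1575,.042],[.5705,-.1575,.028]]),wproj(w,w["p"]+w["R"]@[-.0012,0,.021]))
```

```text
[ 0.57025012 -0.15826649  0.0829014 ] [ 0.48459876 -0.39541566 -2.94250246] [0.024 0.016 0.258]
disc [ 0.57008772 -0.15783531  0.08901054] land [ 0.56945338 -0.1571662   0.09659814] 127
240 [242, 243, 242, 244, 220, 107, 108, 109, 107, 110, 107, 107, 195, 241, 241, 240, 241]
244 [242, 244, 245, 199, 105, 108, 109, 106, 100, 106, 109, 112, 110, 147, 240, 243, 244]
248 [244, 244, 232, 101, 109, 105, 101, 111, 110, 107, 101, 99, 109, 108, 198, 245, 243]
252 [242, 242, 123, 108, 107, 106, 113, 110, 113, 109, 109, 107, 95, 110, 113, 239, 242]
256 [241, 237, 104, 111, 95, 108, 110, 112, 109, 112, 111, 110, 94, 113, 112, 234, 244]
260 [241, 231, 108, 111, 74, 94, 107, 108, 113, 110, 109, 110, 55, 104, 110, 204, 242]
264 [239, 231, 107, 108, 75, 96, 85, 102, 108, 111, 98, 65, 37, 101, 108, 216, 243]
268 [239, 239, 101, 109, 98, 61, 95, 66, 54, 44, 52, 39, 52, 108, 107, 236, 243]
272 [244, 245, 136, 114, 112, 74, 89, 97, 101, 103, 71, 41, 80, 108, 126, 244, 244]
276 [241, 243, 237, 104, 105, 144, 183, 220, 236, 225, 170, 138, 134, 112, 227, 242, 241]
280 [242, 239, 142, 154, 242, 244, 244, 245, 244, 243, 244, 244, 239, 161, 238, 243, 243]
284 [242, 144, 223, 243, 244, 245, 243, 230, 215, 238, 242, 244, 244, 246, 190, 230, 242]
288 [214, 236, 244, 244, 230, 114, 93, 90, 91, 102, 123, 170, 245, 246, 247, 210, 245]
[[322.08910909 262.9947916 ]
 [321.97177475 255.68551854]] [[320.84176521 276.88030015]]
```

>>> apply_moves:
  steps:
    - [[0.024,0.016,0.15,0,0,0,0],[0,0,0.2,0,0,0,0],[0,0,0.15,0,0,0,0],[0,0,0,0,0,0,0]]

```text
time_s: 22.78
position: [0.5681, -0.1573, 0.0567]
ee_rot: [[-0.973, 0.232, -0.002], [0.232, 0.973, 0.0], [0.002, -0.0, -1.0]]
force: [0.2, 0.1, -2.8]
grip_width: 0.0249
grasp_force: 59.8
```

>>> apply_moves:
  steps:
    - [[0,0,0.04,0,0,0,0],[0,0,0.04,0,0,0,0],[0,0,0.04,0,0,0,0]]

```text
time_s: 23.15
position: [0.5689, -0.1574, 0.0516]
ee_rot: [[-0.973, 0.232, 0.0], [0.232, 0.973, -0.0], [-0.0, 0.0, -1.0]]
force: [0.4, -0.3, -2.6]
grip_width: 0.0248
grasp_force: 59.8
```

>>> apply_moves:
  steps:
    - [[0,0,0.04,0,0,0,0],[0,0,0.04,0,0,0,0],[0,0,0.04,0,0,0,0]]

```text
time_s: 23.52
position: [0.5688, -0.1574, 0.0455]
ee_rot: [[-0.973, 0.232, 0.0], [0.232, 0.973, 0.0], [-0.0, 0.0, -1.0]]
force: [0.3, 0.4, -1.9]
grip_width: 0.0248
grasp_force: 59.8
```

>>> apply_moves:
  steps:
    - [[0,0,0.02,0,0,0,0],[0,0,0.02,0,0,0,0]]

```text
time_s: 23.78
position: [0.5688, -0.1571, 0.0435]
ee_rot: [[-0.973, 0.231, -0.0], [0.231, 0.973, 0.0], [0.0, 0.0, -1.0]]
force: [-0.8, 2.1, -3.1]
grip_width: 0.0246
grasp_force: 59.8
```

>>> apply_moves:
  steps:
    - [[0.01,0.014,0,0,0,0,0],[0,0,0.02,0,0,0,0]]

```text
time_s: 24.02
position: [0.5686, -0.1567, 0.0427]
ee_rot: [[-0.973, 0.232, 0.0], [0.232, 0.973, -0.0], [-0.0, -0.0, -1.0]]
force: [0.7, 0.1, -2.9]
grip_width: 0.0248
grasp_force: 59.8
```

>>> apply_moves:
  steps:
    - [[0,0,0.02,0,0,0,0],[0,0,0,0,0,0,0]]

```text
time_s: 24.28
position: [0.5684, -0.1567, 0.0415]
ee_rot: [[-0.973, 0.232, -0.0], [0.232, 0.973, -0.0], [0.0, -0.0, -1.0]]
force: [0.6, -0.3, -3.3]
grip_width: 0.0247
grasp_force: 59.8
```

Free again. I'll continue down in 1 mm rows.

>>> apply_moves:
  steps:
    - [[0,0,0.02,0,0,0,0],[0,0,0.02,0,0,0,0],[0,0,0.02,0,0,0,0]]

```text
time_s: 24.65
position: [0.5685, -0.1566, 0.0386]
ee_rot: [[-0.973, 0.232, 0.0], [0.232, 0.973, 0.0], [-0.0, 0.0, -1.0]]
force: [0.9, -0.6, -3.4]
grip_width: 0.0245
grasp_force: 59.8
```

>>> apply_moves:
  steps:
    - [[0,0,0.02,0,0,0,0],[0,0,0.02,0,0,0,0]]

```text
time_s: 24.9
position: [0.5685, -0.1566, 0.0365]
ee_rot: [[-0.973, 0.232, 0.0], [0.232, 0.973, -0.0], [-0.0, -0.0, -1.0]]
force: [0.2, -0.4, -2.2]
grip_width: 0.0245
grasp_force: 59.8
```

>>> apply_moves:
  steps:
    - [[0,0,0.02,0,0,0,0],[0,0,0.02,0,0,0,0]]

```text
time_s: 25.15
position: [0.5685, -0.1566, 0.0346]
ee_rot: [[-0.973, 0.232, 0.0], [0.232, 0.973, -0.0], [-0.0, -0.0, -1.0]]
force: [0.8, -0.8, -3.9]
grip_width: 0.0244
grasp_force: 59.8
```

>>> apply_moves:
  steps:
    - [[0,0,0.02,0,0,0,0],[0,0,0,0,0,0,0]]

```text
time_s: 25.4
position: [0.5684, -0.1566, 0.0335]
ee_rot: [[-0.973, 0.232, -0.0], [0.232, 0.973, 0.0], [0.0, -0.0, -1.0]]
force: [1.1, 0.5, -3.0]
grip_width: 0.0244
grasp_force: 59.8
```

>>> apply_moves:
  steps:
    - [[0,0,0.02,0,0,0,0],[0,0,0,0,0,0,0]]

```text
time_s: 25.65
position: [0.5684, -0.1566, 0.0326]
ee_rot: [[-0.973, 0.232, -0.0], [0.232, 0.973, 0.0], [0.0, -0.0, -1.0]]
force: [0.9, 0.5, -3.1]
grip_width: 0.0244
grasp_force: 59.8
```

>>> apply_moves:
  steps:
    - [[0,0,0.02,0,0,0,0],[0,0,0,0,0,0,0]]

```text
time_s: 25.9
position: [0.5684, -0.1566, 0.0315]
ee_rot: [[-0.973, 0.232, -0.0], [0.232, 0.973, 0.0], [0.0, -0.0, -1.0]]
force: [0.3, 0.0, -3.3]
grip_width: 0.0248
grasp_force: 59.8
```

>>> apply_moves:
  steps:
    - [[0,0,0.02,0,0,0,0],[0,0,0,0,0,0,0]]

```text
time_s: 26.15
position: [0.5686, -0.1567, 0.0312]
ee_rot: [[-0.973, 0.232, 0.0], [0.232, 0.973, 0.0], [-0.0, 0.0, -1.0]]
force: [-1.9, 0.2, 5.1]
grip_width: 0.0245
grasp_force: 60.7
```

>>> apply_moves:
  steps:
    - [[0,0,0.015,0,0,0,0],[0,0,0,0,0,0,0]]

```text
time_s: 26.4
position: [0.5686, -0.1567, 0.0311]
ee_rot: [[-0.973, 0.232, 0.0], [0.232, 0.973, 0.0], [-0.0, 0.0, -1.0]]
force: [-4.6, 0.8, 11.3]
grip_width: 0.0247
grasp_force: 61.4
```

>>> apply_moves:
  steps:
    - [[0.006,0,0.009,0,0,0,0],[0,0,0,0,0,0,0],[0,0,0,0,0,0,0]]

```text
time_s: 26.78
position: [0.5687, -0.1567, 0.0311]
ee_rot: [[-0.973, 0.232, 0.001], [0.232, 0.973, 0.0], [-0.001, 0.001, -1.0]]
force: [-5.1, 1.5, 13.7]
grip_width: 0.0247
grasp_force: 61.5
```

>>> apply_moves:
  steps:
    - [[0,0,-0.025,0,0,0,0],[0,0,0,0,0,0,0.35],[0,0,0,0,0,0,0.6],[0,0,0,0,0,0,0.8],[0,0,0,0,0,0,0.8]]

```text
time_s: 27.4
position: [0.5682, -0.1566, 0.0306]
ee_rot: [[-0.973, 0.232, -0.0], [0.232, 0.973, -0.0], [0.0, -0.0, -1.0]]
force: [-1.0, -0.3, -0.5]
grip_width: 0.0682
grasp_force: 0.0
```

>>> apply_moves:
  steps:
    - [[0,0,-0.2,0,0,0,0.8],[0,0,-0.5,0,0,0,0.8],[0,0,-1,0,0,0,0.8],[0,0,-1,0,0,0,0.8],[0,0,0,0,0,0,0.8]]

```text
time_s: 28.02
position: [0.5713, -0.1576, 0.1706]
ee_rot: [[-0.973, 0.232, 0.009], [0.232, 0.973, -0.002], [-0.009, 0.001, -1.0]]
force: [0.0, 0.1, 0.7]
grip_width: 0.0683
grasp_force: 0.0
```

>>> apply_moves:
  steps:
    - [[-1,0,0,0,0,0,0.8],[-0.5,0,0,0,0,0,0.8],[0,0,0,0,0,0,0.8],[0,0,0,0,0,0,0.8]]

```text
time_s: 28.52
position: [0.6399, -0.1738, 0.165]
ee_rot: [[-0.973, 0.232, -0.002], [0.232, 0.973, 0.0], [0.002, -0.0, -1.0]]
force: [0.2, 0.5, -0.2]
grip_width: 0.0685
grasp_force: 0.0
```

Run:
```python
from h import *
w=rep();D,_,L,n=measure(w,tuple(F0));print("off",(D-L)[:2]*1000,D[2],L[2],n)
c=F0;H=.03;N=600;k=2*H/(N-1)
for z in(.108,.048):
    a=rect(w,c,H,z,N);hs=cv2.cvtColor(a,cv2.COLOR_RGB2HSV);g=cv2.GaussianBlur(hs[...,2],(7,7),0)
    lo,hi=((.011,.015) if z>.1 else (.015,.019))
    ci=cv2.HoughCircles(g,cv2.HOUGH_GRADIENT,1.5,400,param1=80,param2=20,minRadius=int(lo/k),maxRadius=int(hi/k))
    if ci is not None:
        x,y,r=[float(q) for q in ci[0][0]];print(z,"circle",c[0]+H-y*k,c[1]+H-x*k,r*k)
```

```text
t 28.575 tcp [ 0.6399 -0.1738  0.165 ] force [-0.2 -0.2  0.4] tiltx [ 0.002 -0.    -1.   ]
disc [ 0.57037 -0.15795  0.08892] land [ 0.57054183 -0.15746859  0.09693399] 180
disc in tool [ 0.071  -0.0007  0.1351] need(tool) [-0.0002  0.0006 -0.    ]
off [-0.21759847 -0.47249409] 0.08893120003558949 0.09693575291381028 180
0.108 circle 0.555138998330551 -0.17333150250417362 0.014343906205166162
0.048 circle 0.5619002671118531 -0.16446672787979966 0.01851586037764764
```

Run:
```python
from h import *
c=capture("side");a=c["color"].astype(int).mean(2);p=np.array([.5705,-.1575,0])
for h in(.042,.048,.108):print(h,proj(c,p+[0,0,h]).round(1))
u=proj(c,p+[0,0,.08])[0].astype(int)
for v in range(u[1]-20,u[1]+22,2):print(v,a[v,u[0]-12:u[0]+13].astype(int).tolist())
```

```text
0.042 [[315.9 221.9]]
0.048 [[315.9 219.9]]
0.108 [[315.2 199.2]]
189 [134, 139, 141, 159, 149, 149, 147, 146, 142, 144, 143, 139, 135, 134, 127, 125, 126, 127, 109, 128, 130, 139, 141, 138, 140]
191 [137, 137, 137, 137, 140, 136, 137, 142, 144, 139, 138, 138, 136, 136, 136, 135, 137, 138, 136, 136, 138, 140, 141, 141, 140]
193 [139, 140, 141, 137, 138, 136, 139, 140, 141, 136, 138, 139, 138, 136, 141, 139, 139, 139, 139, 142, 139, 136, 137, 136, 137]
195 [138, 138, 137, 139, 137, 137, 139, 141, 142, 141, 139, 106, 79, 77, 113, 135, 139, 134, 138, 135, 136, 139, 139, 139, 138]
197 [139, 140, 141, 143, 140, 137, 139, 144, 147, 146, 149, 149, 151, 151, 149, 149, 143, 139, 140, 136, 135, 136, 135, 136, 138]
199 [143, 142, 144, 142, 143, 141, 128, 149, 151, 153, 152, 153, 154, 153, 152, 152, 152, 127, 120, 117, 115, 114, 134, 136, 139]
201 [68, 61, 61, 54, 55, 48, 52, 105, 118, 145, 156, 155, 154, 147, 143, 111, 90, 61, 54, 49, 53, 54, 53, 53, 56]
203 [61, 65, 62, 60, 57, 60, 59, 92, 108, 112, 112, 111, 108, 105, 98, 88, 72, 56, 64, 65, 61, 58, 59, 60, 60]
205 [62, 58, 60, 38, 58, 63, 60
[... 744 characters left out ...]
150, 148, 154, 121, 96, 77, 66, 76, 75, 75, 66, 51, 52, 61, 145, 136, 147, 148, 145, 138, 133]
221 [39, 46, 143, 150, 148, 149, 129, 150, 126, 113, 118, 108, 106, 101, 101, 83, 94, 139, 130, 80, 143, 147, 145, 143, 128]
223 [78, 140, 150, 149, 147, 148, 107, 118, 122, 134, 138, 137, 145, 139, 135, 129, 109, 90, 67, 113, 145, 143, 146, 125, 53]
225 [111, 70, 102, 145, 148, 145, 150, 142, 119, 92, 93, 84, 83, 78, 69, 80, 89, 130, 140, 147, 146, 145, 147, 84, 35]
227 [67, 92, 64, 49, 43, 80, 124, 145, 149, 146, 147, 151, 150, 147, 144, 146, 148, 151, 130, 104, 103, 102, 142, 142, 139]
229 [138, 90, 47, 61, 55, 110, 79, 39, 88, 141, 150, 93, 74, 60, 48, 76, 57, 76, 134, 94, 57, 83, 84, 144, 144]
```

The handle top sits at row 199.5, column 315, right where a seated mandrel projects (199.2, 315.2), and the disc is 0.5 mm off centre. I'm handing in.

```bash
python3 -c "
from plant import ticket
print(ticket.finish_job())"
```

```text
the job is handed in; nothing more can be done
None
```

The disc was tapped to about 0.5 mm off centre, the middle mandrel was pressed home (13.7 N plus its weight) and released, and the job is handed in at about 28.6 s; no verdict was returned.

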